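Load the new tag roll and scan it in

TASK

First fit the new roll of sample tags (the one with the yellow code sticker, sticker side up) onto the unwinder's spindle, pushed fully home on the platter, and let go of it. Then draw the cordless scanner up out of its charging cradle, tip it nose-down to a slant of about 45 degrees, and finish while still holding it raised and still, its window aimed at the middle of the code sticker from about 10 cm away and clear of roll, unwinder and cradle. Leave the part-used roll, the marker pen and the pack of tags where they are.

Things in the scene. Friction and masses are not known exactly. Their poses are not given: they have to be found in the camera images.
- tag_roll: The new roll of tags: upright white paper roll, 60 mm across, 46 mm high, about 130 g, with a cardboard core open from end to end, bore 26 mm. Only this roll carries a yellow code sticker (14 mm square, black marks) on its upper face. Stands on the table. Origin: centre of the underside; z is up, along the bore.
- code_sticker (a point): Middle of the yellow code sticker on the roll's upper face: 21 mm from the roll's axis in the roll's own -x direction, 46 mm above its underside.
- unwinder: Grey bench unwinder, fixed: base plate 170 x 120 mm, 14 mm high, with a freely turning aluminium platter (92 mm across, top 21 mm above the table) and a bare upright steel spindle. A guide roller, 68 mm long and up to 58 mm above the table, stands across its +x end, 88 mm from the spindle. Origin: on the table below the spindle; +x toward the guide roller, z up.
- spindle_foot (a point): Point on the spindle's axis level with the platter's top, 21 mm above the table; a roll that is fully home has its underside centre here. The spindle is 22.6 mm across (1.7 mm clearance all round in the bore) and straight for 36 mm above this point, then tapers to 9 mm across at its tip, 48 mm above this point.
- cradle: Black charging cradle, fixed: foot plate 120 x 96 x 14 mm and a hollow tower 56 x 46 mm, 72 mm high, whose pocket (floor 14 mm above the table, 58 mm deep) holds the scanner's handle with 2 mm play all round. Origin: on the table below the pocket's centre; the seated scanner's nose points along -x (roughly toward the robot), z up.
- scanner: Cordless pistol-shaped scanner, 240 g, upright in the cradle pocket; must rise 60 mm to be free. Grey head 48 mm wide (y), 44 mm high, underside 98 mm above the handle's foot; black nose bezel 56 mm wide, 50 mm high, ending 78 mm ahead (-x) of the handle. Handle 44 x 32 mm, pocket part 40 x 30 mm. Origin: centre of the handle's foot; it looks along its own -x, z up along the handle.
- scanner_grip (a point): Middle of the scanner's head between its two flat parallel sides (48 mm apart along y), above the handle and near the centre of mass: 10 mm to -x and 121 mm above the scanner's origin. The flat sides reach 50 mm ahead (-x) of this point, to the bezel, and 35 mm behind it. Same axes as the scanner.
- scanner_window (a point): Centre of the scanner's red-lit window at the front of the nose, 78 mm to -x and 121 mm above the scanner's origin. Same axes as the scanner; it looks along -x, so a sticker d straight ahead of it lies at x = -d, y = 0, z = 0 in this frame.
- used_roll: Part-used roll of tags without a sticker, loose: white, 48 mm across, 46 mm high. A bystander. Origin: centre of the underside.
- marker: Black and white marker pen lying on the table, loose, 135 mm long, 16 mm thick. A bystander. Origin: centre of the underside.
- tag_pack: Small stack of cut paper tags, loose, 47 x 33 x 10 mm. A bystander. Origin: centre of the underside.

How it is judged (in metres and radians):
On the way, in this order (a step that is already met when the one before it is completed fails the run):
1. the new roll sits fully home on the spindle and is let go (horizontal distance between tag_roll and spindle_foot below 0.005 m and z of tag_roll in the frame of spindle_foot between -0.004 and 0.004 m and angle between tag_roll's own z axis and vertical below 0.08 rad and contact force between the fingers and tag_roll below 0.1 N), for 0.3 s.
2. the scanner is drawn up clear of its cradle (all of step 1 and z of scanner in the frame of cradle above 0.075 m and contact force between the fingers and scanner above 2 N), for 0.1 s.
At the end, for the whole second after the job is handed in: Roll let go on spindle: within 5 mm of its axis, 4 mm of the platter, 0.08 rad of upright. Scanner gripped (over 2 N), foot over 30 mm up, still, clear of cradle, unwinder and roll; line of sight within 55 degrees of the roll's axis; sticker 50 to 150 mm ahead, within 25 mm of that line (all of step 1 and x of code_sticker in the frame of scanner_window between -0.15 and -0.05 m and y of code_sticker in the frame of scanner_window between -0.025 and 0.025 m and z of code_sticker in the frame of scanner_window between -0.025 and 0.025 m and angle between the x axis of scanner and the z axis of tag_roll, either way round below 0.96 rad and contact force between the fingers and scanner above 2 N and height (world z) of scanner above 0.03 m and linear speed of each of scanner, tag_roll below 0.03 m/s and contact force between scanner and cradle below 0.1 N and contact force between scanner and unwinder below 0.1 N and contact force between scanner and tag_roll below 0.1 N); the arm keeps its last pose, push and grip.
It fails at once if a loose bystander (part-used roll, marker, tag pack) is moved over 30 mm (distance of any of used_roll, marker, tag_pack from where it was at the start of the episode above 0.03 m).
It also fails if it takes over 58 s, if anything falls off the work surface, if the arm or the gripper's body presses on something with over 40 N, if the wrist force passes 120 N, or if a joint passes its speed limit or range.

ROBOT

A 6-joint arm with a two-finger parallel gripper is mounted at the origin on a cart in front of the work surface, level with it; the furniture and walls round the work are solid. World frame = base frame: x ahead of the robot, y to its left, z up, the work surface at z = 0. Lengths are in mm, angles in rad, forces in N, time in s.
With the tool pointing down it reaches from about 350 to 975 mm from the base axis. Payload 7.1 kg.
Tool frame: the origin (TCP) lies on the front face of the gripper's body, between the roots of the fingers; the fingertips stand 80 mm ahead of it and the grasp point (between the pads) lies 61 mm ahead of it (env.tips_ahead is the distance from the TCP to the fingertips, in mm); z points along the fingers, y is the line along which they close (so a half turn about z gives the same grasp; the last joint's range is limited). The gripper opens to 88 mm and grips with 3 to 60 N. Pads are 20 mm wide; open, the fingers measure 115 mm over their backs; the gripper's body (75 mm by 178 mm) begins 61 mm behind the grasp point.
Start: joints at [-1.35, 0.423, 1.63, -0, 1.089, -0.019], TCP at [148.462, -607.095, 302.675] pointing down, gripper open.
Joint ranges: [-3, 3], [-0.9, 2.11], [0.09, 2.58], [-1.31, 4.45], [0.11, 2.69], [-2.54, 2.54]. Speed limits (rad/s): [2.39, 2.39, 3.01, 3.14, 3.14, 3.14].

INTERFACE

Orientations are given as a unit quaternion [x, y, z, w].
In Python, from station import env, set_gripper, viewer, workorder gives the robot as it stands. Calls block until the motion is done:
- env.reach(position, orientation): joint-space move of the TCP to a pose.
- env.move_l(position, rot=None, rate=150, f_stop=None): straight line of the TCP; rot=None keeps the orientation; rate is the mean speed in mm/s. With f_stop (N) it stops when the force on the tool has changed by that much, and returns True; else False.
- env.move_joints(angles): joint-space move.
- set_gripper(opening): finger opening in mm; the grip force is fixed at half the most; returns when the fingers have stopped.
- env.hold(seconds).
- env.ik(position, orientation): joint angles nearest the present ones, or None.
- env.read_state(): the state.
- viewer.camera(name): name is "side" or "top"; returns the picture (384x512x3 uint8, blue, green, red); there is no depth.
- viewer.camera_params(name): a dict with "fx", "fy", "cx", "cy" (pixels), "pose" (4x4, takes a point from camera to world coordinates). Camera axes: x right, y up, looking along -z (the intrinsics and any distortion apply to the point x, -y, -z); pixel columns grow to the right and rows downward; lengths in mm; the calibration is good to about 2 mm. A picture is of the moment at which its call begins. camera_params takes no time and is no camera call.
A pose or a line that the arm cannot do raises env.IKError and nothing moves.
- workorder.sign_off(): hands the job in; it is judged then, once.
The state is a dict: "time_s": time; "qpos": joint angles; "dq": joint speeds; "tau": joint torques, N m; "tool_pos": TCP position; "orientation": TCP orientation; "force": force on the tool from outside, world axes, zero at the start; "wrist_torque": the same for the moment, N m; "width": finger opening in mm; "grip_force": force on a finger pad.
Only numpy, scipy, OpenCV 4.12 (cv2) and the standard library are available. Lean on these libraries where they do the work, as an engineer would, in place of code of your own. Each camera call takes 0.05 s, during which the arm holds its last target. There are 200 camera calls.

## Working session

There is one attempt and no reset: what is moved stays moved. The work goes in short steps, each a Python script; the robot and the scene stay as the last script left them, time stands still between calls to the robot, and variables do not carry over. Pictures are saved under pics/ and viewed, at most 10 in all, crops included, and the job is handed in when it is done.

```bash
ls; mkdir -p pics; python3 - <<'E'
from station import env, set_gripper, viewer, workorder
import cv2, numpy as np
np.set_printoptions(precision=4,suppress=True)
for n in("top","side"):
    cv2.imwrite(f"pics/{n}0.png",viewer.camera(n)); p=viewer.camera_params(n); print(n,p)
s=env.read_state();print(s["time_s"],s["tool_pos"],s["orientation"],s["width"])
E
```

```text
pics
top {'fx': 411.0721801022996, 'fy': 411.0721801022996, 'cx': 250.93135031014083, 'cy': 194.5349806021862, 'pose': array([[   0.0195,    0.9962,   -0.0848,  505.8056],
       [  -0.9998,    0.0191,   -0.0058,   85.5811],
       [  -0.0042,    0.0849,    0.9964, 1152.8864],
       [   0.    ,    0.    ,    0.    ,    1.    ]])}
side {'fx': 355.93016407991814, 'fy': 355.93016407991814, 'cx': 255.42540408245821, 'cy': 195.7144785514812, 'pose': array([[   0.9963,   -0.0254,    0.0816,  641.6898],
       [   0.0832,    0.5078,   -0.8574, -704.3673],
       [  -0.0197,    0.8611,    0.5081,  571.7559],
       [   0.    ,    0.    ,    0.    ,    1.    ]])}
0.1 [ 148.3902 -606.7257  301.9734] [ 0.9928  0.1196 -0.0001 -0.0007] 87.75631442401195
```

View pics/top0.png

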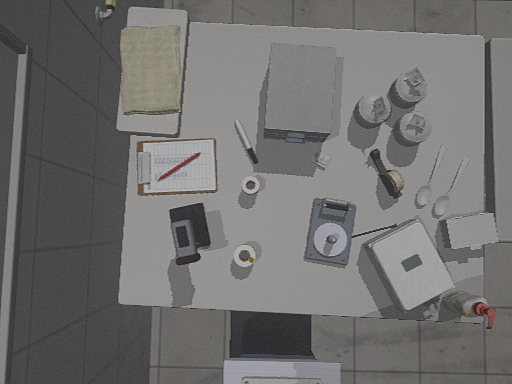

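View pics/side0.png

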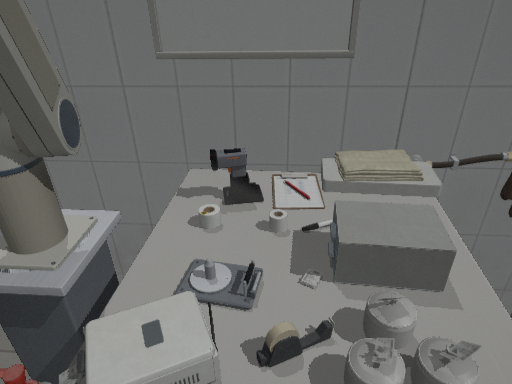

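The top view shows the new roll at about (244,256) with its sticker to the lower right, the unwinder platter at (330,239) with its roller up-image at (337,204), and the cradle and scanner at (188,232). The used roll is at (250,185), the marker at (245,141) and the tag pack at (321,159). Next I'll view enlarged crops.

```bash
python3 - <<'E'
import cv2,numpy as np
t=cv2.imread("pics/top0.png");s=cv2.imread("pics/side0.png")
def c(im,x,y,w,h):return cv2.resize(im[y:y+h,x:x+w],(400,300),interpolation=cv2.INTER_CUBIC)
# each crop 80x60 -> x5
m=np.vstack([np.hstack([c(t,155,205,80,60),c(t,295,205,80,60)]),np.hstack([c(t,210,225,80,60),c(s,195,140,80,60)])])
cv2.imwrite("pics/m1.png",np.clip(m*1.6,0,255).astype(np.uint8))
m=np.hstack([c(s,185,240,80,60),c(s,185,190,80,60)])
cv2.imwrite("pics/m2.png",np.clip(m*1.6,0,255).astype(np.uint8))
E
```

```text
(no output)
```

View pics/m1.png

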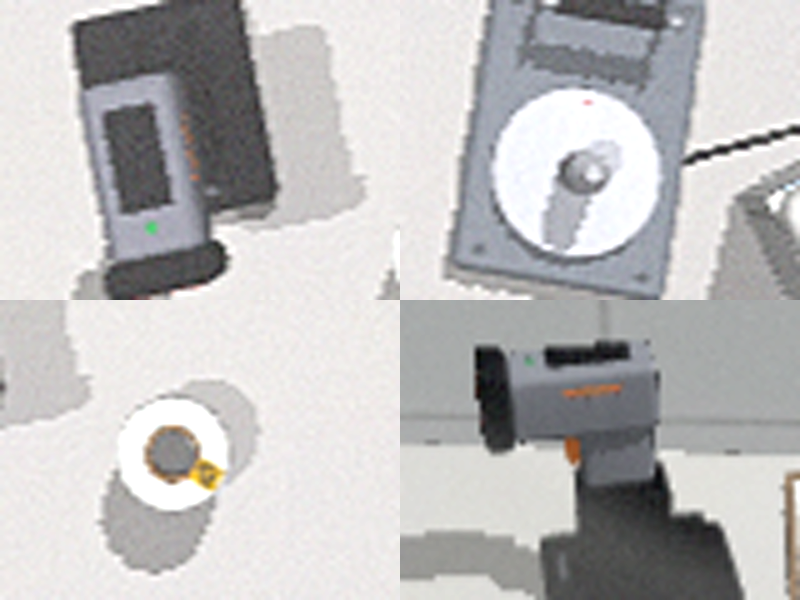

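View pics/m2.png

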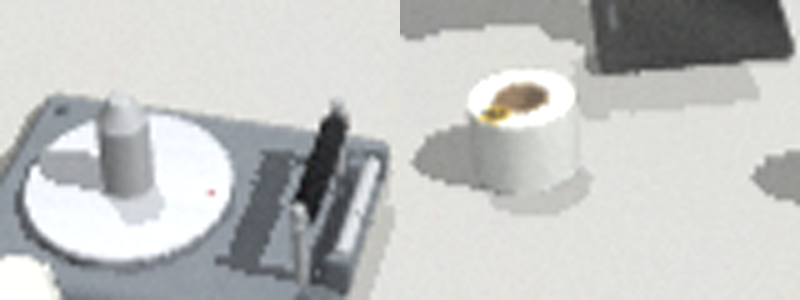

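The crops show the roll top disc at about (244,256), with the bore near (244.5,255.5) and the sticker at (251.5,260). The platter centre is about (330.5,239), and the scanner head's long axis leans slightly, with its nose at the image bottom. Measuring comes next.

```bash
cat > h.py <<'E'
from station import env, set_gripper, viewer, workorder
import cv2, numpy as np
from scipy.spatial.transform import Rotation as R
np.set_printoptions(precision=2,suppress=True)
P={n:viewer.camera_params(n) for n in("top","side")}
def ray(n,u,v):
    p=P[n];d=p["pose"][:3,:3]@np.array([(u-p["cx"])/p["fx"],-(v-p["cy"])/p["fy"],-1.]);return p["pose"][:3,3],d
def on(n,uv,z):
    o,d=ray(n,*uv);return (o+d*(z-o[2])/d[2])
def proj(n,X):
    p=P[n];c=p["pose"][:3,:3].T@(np.array(X)-p["pose"][:3,3]);return np.array([p["cx"]+p["fx"]*c[0]/-c[2],p["cy"]+p["fy"]*c[1]/c[2]])
def blob(mask,near,rad):
    "contour of the connected region nearest to a pixel"
    m=np.zeros(mask.shape,np.uint8);cv2.circle(m,near,rad,255,-1)
    cs,_=cv2.findContours(cv2.bitwise_and(mask,m),cv2.RETR_EXTERNAL,cv2.CHAIN_APPROX_NONE)
    return max(cs,key=cv2.contourArea)
def disc(n,c,z):
    "circle centre and radius on plane z from contour"
    q=np.array([on(n,p,z)[:2] for p in c[:,0].astype(float)],np.float32)
    e=cv2.fitEllipse(q);return np.array(e[0]),np.array(e[1])/2
def down(yaw): return (R.from_euler("z",yaw)*R.from_euler("x",np.pi)).as_quat()
E
python3 - <<'E'
from h import *
t=cv2.imread("pics/top0.png");s=cv2.imread("pics/side0.png")
ht=cv2.cvtColor(t,cv2.COLOR_BGR2HSV);hs=cv2.cvtColor(s,cv2.COLOR_BGR2HSV)
print("values: roll top",t[247,244],"table",t[280,244],"platter",t[250,325],t[228,330],"base",t[258,315],"bore",t[256,244],"head",t[250,183],"disp",t[235,182],"foot",t[212,190])
for th in(205,215,225,235):
    m=(t.min(2)>th).astype(np.uint8)*255
    for nm,c,r,z in(("roll",(244,256),18,46),("plat",(330,239),24,21),("used",(250,185),15,46)):
        try:print(th,nm,disc("top",blob(m,c,r),z))
        except Exception as e:print(th,nm,"x")
y=cv2.inRange(ht,(18,120,80),(38,255,255));b=blob(y,(251,260),10);print("sticker",on("top",b[:,0].mean(0).astype(float),46))
ys=cv2.inRange(hs,(18,120,80),(38,255,255));b=blob(ys,(204,212),10);print("sticker side",b[:,0].mean(0),on("side",b[:,0].mean(0).astype(float),46))
g=cv2.inRange(ht,(50,80,60),(80,255,255));b=blob(g,(185,251),8);print("led",b[:,0].mean(0),on("top",b[:,0].mean(0).astype(float),156))
k=cv2.inRange(t,(0,0,0),(60,60,60))
d=blob(k,(182,237),13);e=cv2.minAreaRect(d);print("disp",e,on("top",e[0],156))
E
```

```text
values: roll top [168 169 168] table [149 147 150] platter [120 117 113] [167 162 159] base [104 101  96] bore [88 90 93] head [114 110 104] disp [50 52 49] foot [46 45 51]
205 roll x
205 plat x
205 used x
215 roll x
215 plat x
215 used x
225 roll x
225 plat x
225 used x
235 roll x
235 plat x
235 used x
sticker [426.39  89.8   46.  ]
sticker side [204.67 212.  ] [426.85  89.44  46.  ]
led [184.75 250.  ] [453.63 248.11 156.  ]
disp ((181.82351684570312, 236.20584106445312), (20.066070556640625, 9.761872291564941), 77.47119140625) [486.52 256.28 156.  ]
```

```bash
python3 - <<'E'
from h import *
t=cv2.imread("pics/top0.png");s=cv2.imread("pics/side0.png")
tg=t.min(2)
for th in(155,157,159):
    m=(tg>th).astype(np.uint8)*255
    for nm,c,r in(("roll",(244,256),18),("used",(250,185),15)):
        print(th,nm,*disc("top",cv2.convexHull(blob(m,c,r)),46))
for th in(125,135,145):
    m=(tg>th).astype(np.uint8)*255
    print(th,"plat",*disc("top",cv2.convexHull(blob(m,(330,239),20)),21))
k=(tg<115).astype(np.uint8)*255
print("bore",*disc("top",blob(k,(244,255),7),46))
red=cv2.inRange(cv2.cvtColor(t,cv2.COLOR_BGR2HSV),(0,60,80),(10,255,255));b=np.argwhere(red[215:235,320:345]);print("reddot",b.mean(0)+[215,320] if len(b) else None)
sg=s.min(2)
for th in(125,135,145):
    m=(sg>th).astype(np.uint8)*255
    print(th,"plat side",*disc("side",cv2.convexHull(blob(m,(210,277),24)),21))
print("side rows")
for v in (262,266,270,274): print(v,sg[v,196:226])
# scanner head + foot plate
hd=cv2.inRange(t,(85,85,80),(135,135,130));b=blob(hd,(183,237),28);r=cv2.minAreaRect(b);print("head",r,[on("top",p,156) [:2] for p in cv2.boxPoints(r)])
k=cv2.inRange(t,(0,0,0),(70,70,70));b=blob(k,(190,230),42);h=cv2.approxPolyDP(cv2.convexHull(b),3,True)[:,0];print(h.tolist(),[on("top",p.astype(float),14)[:2] for p in h])
ub=cv2.inRange(t,(80,80,75),(112,112,106));b=blob(ub,(330,232),50);h=cv2.approxPolyDP(cv2.convexHull(b),3,True)[:,0];print("unw",h.tolist(),[on("top",p.astype(float),14)[:2] for p in h])
E
```

```text
155 roll [437.28 107.57] [28.09 28.61]
155 used [627.6   95.45] [23.12 23.39]
157 roll [437.25 107.69] [27.89 28.68]
157 used [627.95  95.35] [22.72 23.44]
159 roll [437.23 107.47] [27.51 28.46]
159 used [627.8   94.96] [21.98 22.84]
125 plat [ 484.64 -126.14] [44.88 45.88]
135 plat [ 484.47 -126.03] [44.64 45.25]
145 plat [ 484.35 -126.27] [43.95 44.74]
bore [436.46 106.57] [13.98 15.09]
reddot None
125 plat side [ 478.92 -113.09] [46.99 63.97]
135 plat side [ 483.16 -128.65] [44.33 45.14]
145 plat side [ 482.73 -128.57] [44.08 45.04]
side rows
262 [ 58  60  76  91  91  93  92  93  87  73  83  96 111 124 133 131 127 120
 113 119 113 107 101 105 111 109 119 126 128 129]
266 [ 90  93 120 149 148 153 152 150 107  76  98 113 117 120 127 125 115 107
 108 152 152 153 151 153 153 153 154 153 154 145]
270 [115 116 117 116 115 114 120 154 147  64  69  73  81  87  91  99 106 107
 104 127 153 154 152 153 153 152 154 153 155 154]
274 [100 101 104 102 102 102 101 100 102  76  69  70  78  85  91  99 103 105
 103 117 157 156 156 156 157 156 156 156 156 154]
head ((179.5, 242.00001525878906), (41.669212341308594, 26.30495834350586), 78.31063079833984) [array([514.36, 304.3 ]), array([528.45, 242.33]), array([430.98, 218.85]), array([417.09, 280.33])]
[[201, 203], [210, 242], [199, 259], [177, 264], [170, 209]] [array([576.53, 230.41]), array([469.42, 202.4 ]), array([422.46, 231.31]), array([407.69, 291.27]), array([558.21, 315.95])]
unw [[315, 198], [355, 205], [344, 267], [304, 260]] [array([596.53, -85.83]), array([ 579.2 , -196.73]), array([ 408.65, -166.33]), array([425.45, -56.77])]
```

```bash
python3 - <<'E'
from h import *
for n,uv,z in(("rear",(181,221.3),156),("front",(188.5,262.5),160)): print(n,on("top",uv,z))
A=np.array([437.2,107.6])
for y in(0,np.pi,np.pi/2,-np.pi/2):print(y,env.ik([*A,89],down(y)),env.ik([484,-127,140],down(y-.168)))
# final pose feasibility preview, scanner yaw a: back direction h
for a in(-.6,-.25,0,.24,.5):
    h=np.array([np.cos(a),np.sin(a),0]);z=np.array([0,0,1.])
    Rs=R.from_euler("z",a)*R.from_euler("y",-np.pi/4) # scanner frame
    if (Rs.apply([-1,0,0])[2]>0): Rs=R.from_euler("z",a)*R.from_euler("y",np.pi/4)
    st=np.array([475,-140,67]);win=st-100*Rs.apply([-1,0,0]);g=win+Rs.apply([68,0,0]);tcp=g+61*Rs.apply([0,0,1])
    for k in(0,np.pi):
        q=(Rs*R.from_euler("x",np.pi)*R.from_euler("z",k)).as_quat();print(a,k,Rs.apply([-1,0,0]),tcp,env.ik(tcp,q))
G=np.array([486,256])
for k in(0,np.pi):print("grasp",env.ik([*G,200],down(.24+k)))
E
```

```text
rear [522.39 259.49 156.  ]
front [424.36 237.5  160.  ]
0 [ 0.21  0.57  2.11 -0.    0.46  1.79] [-0.28  0.51  2.   -0.    0.64  1.46]
3.141592653589793 [ 0.21  0.57  2.11 -0.    0.46 -1.36] [-0.28  0.51  2.    0.    0.64 -1.68]
1.5707963267948966 [ 0.21  0.57  2.11 -0.    0.46  0.21] [-0.28  0.51  2.   -0.    0.64 -0.11]
-1.5707963267948966 None None
-0.6 0 [-0.58  0.4  -0.71] [ 537.45 -182.72  228.93] [-0.25  0.37  2.17  4.14  0.29 -2.3 ]
-0.6 3.141592653589793 [-0.58  0.4  -0.71] [ 537.45 -182.72  228.93] [-0.25  0.37  2.17  4.14  0.29  0.84]
-0.25 0 [-0.69  0.17 -0.71] [ 548.31 -158.72  228.93] [-0.32  0.37  2.18  2.88  0.2  -1.37]
-0.25 3.141592653589793 [-0.69  0.17 -0.71] [ 548.31 -158.72  228.93] [-0.32  0.37  2.18  2.88  0.2   1.78]
0 0 [-0.71  0.   -0.71] [ 550.66 -140.    228.93] [-0.37  0.37  2.17  2.1   0.3  -0.82]
0 3.141592653589793 [-0.71  0.   -0.71] [ 550.66 -140.    228.93] [-0.37  0.37  2.17  2.1   0.3   2.32]
0.24 0 [-0.69 -0.17 -0.71] [ 548.49 -122.02  228.93] [-0.42  0.38  2.15  1.71  0.45 -0.65]
0.24 3.141592653589793 [-0.69 -0.17 -0.71] [ 548.49 -122.02  228.93] [-0.42  0.38  2.15  1.71  0.45  2.49]
0.5 0 [-0.62 -0.34 -0.71] [ 541.4  -103.73  228.93] [-0.45  0.4   2.12  1.44  0.62 -0.62]
0.5 3.141592653589793 [-0.62 -0.34 -0.71] [ 541.4  -103.73  228.93] [-0.45  0.4   2.12  1.44  0.62  2.52]
grasp [ 0.46  0.46  1.87 -0.    0.82  1.79]
grasp [ 0.46  0.46  1.87  0.    0.82 -1.35]
```

```bash
python3 - <<'E'
from h import *
A=np.array([437.2,107.6])
env.reach([*A,220],down(np.pi)); env.move_l([*A,89],rate=120)
set_gripper(20);s=env.read_state();print(s["width"],s["grip_force"],s["tool_pos"])
set_gripper(88)
env.move_l([*A,150],rate=150);env.reach([*A,150],down(np.pi/2));env.move_l([*A,89],rate=120)
set_gripper(20);s=env.read_state();print(s["width"],s["grip_force"],s["tool_pos"],s["time_s"])
# measure roll in hand on both cameras
cv2.imwrite("pics/top1.png",viewer.camera("top"));cv2.imwrite("pics/side1.png",viewer.camera("side"))
y=[]
for n in("top","side"):
    m=cv2.inRange(cv2.cvtColor(cv2.imread(f"pics/{n}1.png"),cv2.COLOR_BGR2HSV),(18,120,80),(38,255,255))
    try: b=blob(m,tuple(int(v) for v in proj(n,[426.5,89.7,46])),12);print(n,on(n,b[:,0].mean(0).astype(float),46))
    except Exception as e:print(n,"hidden")
E
```

```text
59.60567521723804 30.00062464736402 [437.34 107.63  89.22]
60.41416548192454 30.00098079442978 [437.31 107.63  89.37] 8.4333
top hidden
side [427.93  82.11  46.  ]
```

```bash
python3 - <<'E'
from h import *
for c in([484.4,-126.1],[483,-128.6],[484,-127]):
    print(c,[proj("side",[*c,z]) for z in(25,50,69)],[proj("top",[*c,z]) for z in(21,69)])
s=cv2.imread("pics/side0.png").min(2)
for v in(258,259,260,268,272,276,278): print(v,s[v,198:222])
t=cv2.imread("pics/top0.png").min(2)
for v in range(232,248): print(v,t[v,322:344])
A=[437.3,107.6];S=[484.,-126.8]
env.move_l([*A,200],rate=150);env.reach([*S,200],down(np.pi/2-.168))
st=env.read_state();print(st["tool_pos"],st["width"],st["grip_force"],st["time_s"])
cv2.imwrite("pics/side2.png",viewer.camera("side"))
E
```

```text
[484.4, -126.1] [array([211.14, 274.08]), array([210.19, 265.47]), array([209.44, 258.73])] [array([329.86, 238.94]), array([333.28, 239.36])]
[483, -128.6] [array([210.3 , 274.85]), array([209.33, 266.22]), array([208.57, 259.47])] [array([330.77, 239.47]), array([334.24, 239.91])]
[484, -127] [array([210.89, 274.36]), array([209.93, 265.74]), array([209.18, 259.  ])] [array([330.18, 239.09]), array([333.63, 239.52])]
258 [140 139 139 139 139 139 140 139 139 128 138 138 140 141 139 141 139 139
 138 138 139 139 139 140]
259 [106 112 109 108 118 128 129 138 124 131 134 136 138 131 141 139 140 141
 140 138 138 139 139 140]
260 [ 90  93  93  91  97 101 100 101  91 127 134 139 143 130 134 140 140 141
 139 140 139 140 140 140]
268 [153 154 153 153 154 152 126  66  68  72  81  87  92 101 107 106 107 141
 153 154 154 154 156 154]
272 [103 105 103 102 101 104  99  68  70  73  78  86  91  98 105 108 104 127
 156 155 154 155 156 154]
276 [101 100 103 101 103 102 102  89  68  71  80  85  90  96 101 106 104 113
 157 158 158 158 157 159]
278 [154 153 153 146 147 144 142 100  78  74  78  84  91  9
[... 934 characters left out ...]
8  85  85  80 108  95  70 120 157 158 159
 159 157 156 157]
242 [156 158 162 135 115 102  75  71  82  83  80  78  63  99 148 160 161 155
 157 153 157 160]
243 [155 155 161 138 108 116 110  89  78  76  77  93 108 146 159 157 156 158
 157 158 158 155]
244 [158 158 132 105 109 115 114 121 115 116 109 146 166 160 155 159 160 153
 158 158 157 160]
245 [158 159 136 109 112 108 115 115 119 113 105 139 157 153 156 155 159 156
 157 159 156 158]
246 [157 162 137 104 113 117 111 115 118 106 144 160 155 154 153 158 156 158
 158 160 156 160]
247 [157 134 106 109 114 115 112 112 112 107 139 157 152 153 155 154 154 157
 155 157 159 161]
[ 483.52 -126.09  199.39] 59.989107866814734 29.999777656048536 10.375
```

```bash
python3 - <<'E'
from h import *
S=[484.,-126.5]
env.move_l([*S,163],rate=120);env.hold(.2);f0=env.read_state();print(f0["tool_pos"],f0["force"])
hit=env.move_l([*S,111],rate=40,f_stop=10)
s=env.read_state();print(hit,s["tool_pos"],s["force"]-f0["force"],s["wrist_torque"]-f0["wrist_torque"],s["grip_force"],s["time_s"])
E
```

```text
[ 484.48 -126.46  163.72] [-0.1  -0.16 -1.23]
False [ 484.15 -126.55  111.23] [ 0.18 -0.33 -0.42] [ 0.01 -0.04  0.01] 29.999600602313876 12.5333
```

```bash
python3 - <<'E'
from h import *
S=[484.,-126.5]
hit=env.move_l([*S,107],rate=20,f_stop=6)
s=env.read_state();print(hit,s["tool_pos"],s["force"])
set_gripper(82);env.hold(.2)
p=env.read_state()["tool_pos"];env.move_l([*S,260],rate=200)
t=viewer.camera("top");sd=viewer.camera("side");cv2.imwrite("pics/top3.png",t);cv2.imwrite("pics/side3.png",sd)
q=np.hstack([cv2.resize(t[205:265,295:375],(400,300)),cv2.resize(sd[240:300,175:255],(400,300))]);cv2.imwrite("pics/m3.png",np.clip(q*1.5,0,255).astype(np.uint8))
print(env.read_state()["time_s"])
G=np.array([489,252.5])
for a in(.24,.5,.8,1.1,1.4,-.6,-1.,-1.4):
    for pt in(40,45,50):
        Rs=R.from_euler("z",a)*R.from_euler("y",-np.radians(pt));st=np.array([475,-140,67]);g=st-168*Rs.apply([-1,0,0]);tcp=g+61*Rs.apply([0,0,1])
        for k in(0,np.pi):print(a,pt,round(k),tcp,env.ik(tcp,(Rs*R.from_euler("x",np.pi)*R.from_euler("z",k)).as_quat()))
E
```

```text
True [ 484.33 -126.59  109.83] [-0.83 -1.14  4.91]
14.4917
0.24 40 0 [ 561.92 -118.73  221.72] [-0.38  0.4   2.1   1.46  0.38 -0.38]
0.24 40 3 [ 561.92 -118.73  221.72] None
0.24 45 0 [ 548.49 -122.02  228.93] [-0.42  0.38  2.15  1.71  0.45 -0.65]
0.24 45 3 [ 548.49 -122.02  228.93] [-0.42  0.38  2.15  1.71  0.45  2.49]
0.24 50 0 [ 534.5  -125.44  234.91] [-0.46  0.38  2.2   1.88  0.54 -0.85]
0.24 50 3 [ 534.5  -125.44  234.91] [-0.46  0.38  2.2   1.88  0.54  2.29]
0.5 40 0 [553.53 -97.1  221.72] [-0.4   0.41  2.08  1.28  0.55 -0.43]
0.5 40 3 [553.53 -97.1  221.72] None
0.5 45 0 [ 541.4  -103.73  228.93] [-0.45  0.4   2.12  1.44  0.62 -0.62]
0.5 45 3 [ 541.4  -103.73  228.93] [-0.45  0.4   2.12  1.44  0.62  2.52]
0.5 50 0 [ 528.76 -110.63  234.91] [-0.51  0.4   2.16  1.55  0.71 -0.77]
0.5 50 3 [ 528.76 -110.63  234.91] [-0.51  0.4   2.16  1.55  0.71  2.37]
0.8 40 0 [537.35 -75.81 221.72] [-0.42  0.42  2.05  1.11  0.74 -0.53]
0.8 40 3 [537.35 -75.81 221.72] None
0.8 45 0 [527.71 -85.72 228.93] [-0.48  0.42  2.07  1.2   0.81 -0.66]
0.8 45 3 [527.71 -85.72 228.93] [-0.48  0.42  2.07  1.
[... 1330 characters left out ...]
4.91] [-0.23  0.37  2.23  3.93  0.41  1.07]
-1.0 40 0 [ 523.35 -215.3   221.72] None
-1.0 40 3 [ 523.35 -215.3   221.72] None
-1.0 45 0 [ 515.88 -203.67  228.93] None
-1.0 45 3 [ 515.88 -203.67  228.93] None
-1.0 50 0 [ 508.1  -191.55  234.91] None
-1.0 50 3 [ 508.1  -191.55  234.91] None
-1.4 40 0 [ 490.21 -228.18  221.72] None
-1.4 40 3 [ 490.21 -228.18  221.72] [-0.2   0.42  2.05 -1.12  0.73  0.52]
-1.4 45 0 [ 487.86 -214.56  228.93] [-0.14  0.43  2.07 -1.21  0.8  -2.49]
-1.4 45 3 [ 487.86 -214.56  228.93] [-0.14  0.43  2.07 -1.21  0.8   0.65]
-1.4 50 0 [ 485.41 -200.37  234.91] [-0.09  0.44  2.09 -1.29  0.88 -2.38]
-1.4 50 3 [ 485.41 -200.37  234.91] [-0.09  0.44  2.09 -1.29  0.88  0.76]
```

View pics/m3.png

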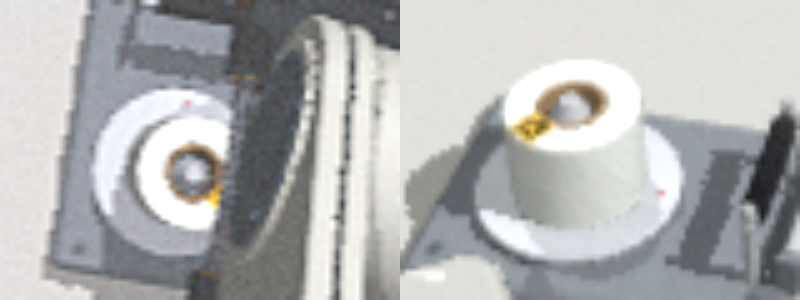

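The roll sits home on the platter with the spindle tip flush in its bore, and the sticker is visible in the side view at about (281,265). Next I'll refine the scanner's lateral centre and the sticker position.

```bash
python3 - <<'E'
from h import *
m=cv2.inRange(cv2.cvtColor(cv2.imread("pics/side3.png"),cv2.COLOR_BGR2HSV),(18,120,80),(38,255,255))
p=tuple(int(v) for v in proj("side",[475,-145,67]));print(p);b=blob(m,p,14);print("sticker",on("side",b[:,0].mean(0).astype(float),67), "r",np.linalg.norm(on("side",b[:,0].mean(0).astype(float),67)[:2]-[484.2,-126.5]))
t=cv2.imread("pics/top0.png").astype(np.float32).mean(2)
e=np.array([np.cos(.24),np.sin(.24)]);n=np.array([-e[1],e[0]]);G=np.array([489-4*.238,252.7+4*.971])
def prof(o,d,s,rng):
    return [np.mean([cv2.remap(t,*(np.float32([[c]]) for c in proj("top",[*(G+a*o+x*d),156])),cv2.INTER_LINEAR)[0,0] for a in s]) for x in rng]
for s in((-45,-42,-39),(25,28,31)):print("lat",s[0],[(x,round(float(v))) for x,v in zip(range(-40,42,2),prof(e,n,s,range(-40,42,2)))])
print("lon",[(x,round(float(v))) for x,v in zip(range(-80,52,3),prof(n,e,(15,18,20),range(-80,52,3)))])
E
```

```text
(203, 265)
sticker [ 470.26 -144.03   67.  ] r 22.403322316333764
lat -45 [(-40, 123), (-38, 125), (-36, 130), (-34, 133), (-32, 133), (-30, 121), (-28, 90), (-26, 63), (-24, 78), (-22, 93), (-20, 101), (-18, 106), (-16, 110), (-14, 110), (-12, 111), (-10, 111), (-8, 110), (-6, 111), (-4, 110), (-2, 109), (0, 109), (2, 111), (4, 111), (6, 110), (8, 112), (10, 113), (12, 114), (14, 113), (16, 111), (18, 104), (20, 88), (22, 92), (24, 113), (26, 137), (28, 148), (30, 148), (32, 150), (34, 150), (36, 151), (38, 152), (40, 150)]
lat 25 [(-40, 50), (-38, 50), (-36, 51), (-34, 51), (-32, 52), (-30, 55), (-28, 63), (-26, 70), (-24, 81), (-22, 94), (-20, 104), (-18, 109), (-16, 113), (-14, 114), (-12, 111), (-10, 107), (-8, 110), (-6, 115), (-4, 114), (-2, 111), (0, 107), (2, 107), (4, 111), (6, 113), (8, 111), (10, 110), (12, 111), (14, 111), (16, 109), (18, 98), (20, 91), (22, 111), (24, 138), (26, 151), (28, 149), (30, 147), (32, 147), (34, 147), (36, 147), (38, 147), (40, 148)]
lon [(-80, 108), (-77, 109), (-74, 108), (-71, 110), (-68, 102), (-65, 43), (-62, 50), (-59, 50), (-56, 52), (-53, 49), (-50, 53), (-47, 94), (-44, 102), (-41, 99), (-38, 103), (-35, 101), (-32, 102), (-29, 99), (-26, 102), (-23, 99), (-20, 103), (-17, 100), (-14, 103), (-11, 97), (-8, 101), (-5, 101), (-2, 102), (1, 98), (4, 102), (7, 101), (10, 104), (13, 98), (16, 101), (19, 103), (22, 103), (25, 99), (28, 101), (31, 100), (34, 102), (37, 82), (40, 73), (43, 80), (46, 85), (49, 72)]
```

```bash
cat >> h.py <<'E'
G=np.array([489.5,255.9])
def final(st,d,a=1.1,pt=45,off=np.zeros(3)):
    Rs=R.from_euler("z",a)*R.from_euler("y",-np.radians(pt));g=np.array(st)+Rs.apply([d+68,0,0]);return g+Rs.apply([0,0,61.])+off,(Rs*R.from_euler("x",np.pi)).as_quat()
ST=np.array([470.5,-144,67])
E
python3 - <<'E'
from h import *
for d in(100,200):print(env.ik(*final(ST,d)))
env.move_l([484,-126.5,290],rate=200)
set_gripper(88);env.reach([*G,290],down(.24))
env.move_l([*G,196],rate=100);f0=env.read_state();print(f0["tool_pos"],f0["force"])
set_gripper(20);s=env.read_state();print(s["width"],s["grip_force"],s["tool_pos"],s["force"]-f0["force"],s["time_s"])
E
```

```text
[-0.5   0.45  2.02  1.    1.   -0.74]
[-0.35  0.33  1.98  0.98  1.   -0.51]
[489.87 256.08 196.56] [-0.61  0.22 -0.7 ]
48.04988814335554 29.90014225244522 [489.58 255.9  196.07] [-0.01  0.43  1.38] 18.5917
```

Width 48 and almost no side force, so it is well centred. Lifting it now.

```bash
python3 - <<'E'
from h import *
h=env.move_l([*G,340],rate=100,f_stop=25);env.hold(.3)
s=env.read_state();print(h,s["width"],s["grip_force"],s["tool_pos"],s["force"],s["time_s"])
if not h:
    p,q=final(ST,200);env.reach(p,q);env.hold(.3);s=env.read_state();print(s["width"],s["tool_pos"],p,s["time_s"])
t=viewer.camera("top");sd=viewer.camera("side");cv2.imwrite("pics/top4.png",t);cv2.imwrite("pics/side4.png",sd)
q=np.hstack([cv2.resize(t[120:360,150:420],(400,356)),cv2.resize(sd[60:300,130:400],(400,356))]);cv2.imwrite("pics/m4.png",np.clip(q*1.5,0,255).astype(np.uint8))
E
```

```text
False 48.05031915142969 29.89862412214279 [489.46 255.87 339.75] [ 1.24 -0.48 -2.24] 20.4833
48.288706307417044 [536.94 -13.27 299.71] [536.89 -13.55 299.64] 22.7667
```

View pics/m4.png

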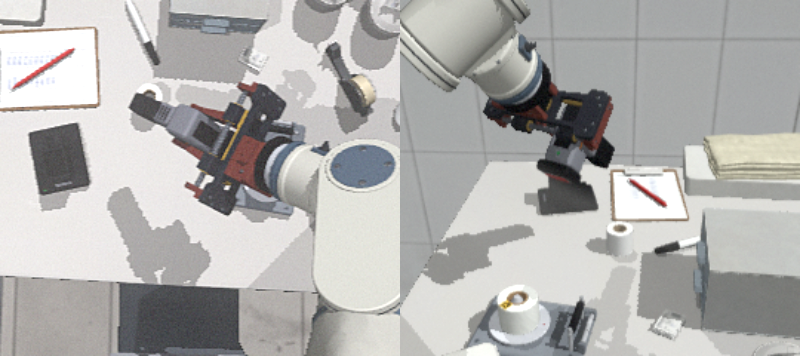

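The scanner is held with its nose down toward the roll, the cradle is empty, and the roll is still home. I'll close to 100 mm and check the slant.

```bash
python3 - <<'E'
from h import *
p,q=final(ST,100);h=env.move_l(p,rate=80,f_stop=20);env.hold(.5)
s=env.read_state();print(h,s["width"],s["grip_force"],s["tool_pos"],p,s["force"],s["time_s"])
t=viewer.camera("top");sd=viewer.camera("side");cv2.imwrite("pics/top5.png",t);cv2.imwrite("pics/side5.png",sd)
Rs=R.from_euler("z",1.1)*R.from_euler("y",-np.pi/4)
W=ST+Rs.apply([100,0,0])
pts=dict(sticker=ST,win=W,front_top=W+Rs.apply([0,0,25]),front_bot=W+Rs.apply([0,0,-25]),foot=W+Rs.apply([78,0,-121]),hL=W+Rs.apply([100,16,-121]))
im=np.clip(sd*1.5,0,255).astype(np.uint8)
x0,y0=150,170;im=cv2.resize(im[y0:y0+150,x0:x0+200],(800,600),interpolation=cv2.INTER_CUBIC)
for k,X in pts.items():
    u=(proj("side",X)-[x0,y0]+.5)*4;cv2.drawMarker(im,tuple(int(v) for v in u),(0,0,255),0,12,1);cv2.putText(im,k,tuple(int(v)+5 for v in u),0,.4,(0,160,0),1)
cv2.imwrite("pics/m5.png",im)
E
```

```text
False 48.048799756176294 29.898089468479156 [504.82 -76.52 228.96] [504.82 -76.57 228.93] [-0.17 -0.21 -3.  ] 24.7667
```

View pics/m5.png

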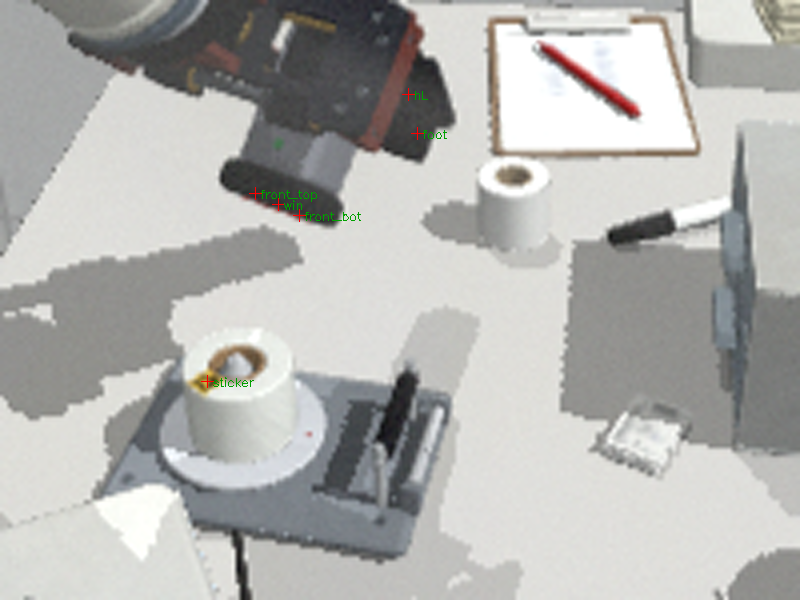

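The predicted window, handle foot and sticker all line up with the image: the window is at (279,205) in the crop, the sticker at (207,381), and the scanner hasn't slipped. Handing in.

```bash
python3 -c "
from station import workorder
print(workorder.sign_off())"
```

```text
the job is handed in; nothing more can be done
None
```

I handed the job in at about 25 s on the robot's clock, with no verdict returned: the new roll is home on the spindle and released, and the scanner is held still at a 45° slant, aimed at the sticker from about 100 mm.

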